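# Step a star-wheel adjuster up to its stop through the access slot

## Robot

A 6-joint arm with a two-finger parallel gripper is mounted at the origin on a cart in front of the work surface, level with it; the furniture and walls round the work are solid. World frame = base frame: x ahead of the robot, y to its left, z up, the work surface at z = 0. Lengths are in mm, angles in rad, forces in N, time in s.
With the tool pointing down it reaches from about 400 to 925 mm from the base axis. Payload 12.5 kg.
Tool frame: the origin (TCP) lies midway between the tips of the shut fingers; the grasp point (between the pads) lies 19 mm behind it (env.tcp_to_grasp is the distance from the TCP to the grasp point, in mm); z points along the fingers, y is the line along which they close (so a half turn about z gives the same grasp; the last joint's range is limited). The gripper opens to 95 mm and grips with 3 to 60 N. Pads are 20 mm wide; open, the fingers measure 119 mm over their backs; the gripper's body (75 mm by 180 mm) begins 59 mm behind the grasp point.
Start: joints at [1.021, 0.491, 1.559, -0, 1.092, -0.106], TCP at [268.346, 564.48, 214.661] pointing down, gripper open.
Joint ranges: [-3.1, 3.1], [-0.84, 2.19], [0.05, 2.79], [-1.13, 4.28], [0.06, 2.93], [-2.69, 2.69]. Speed limits (rad/s): [2.22, 2.22, 2.79, 3.14, 3.14, 3.14].

## Interface

Orientations are given as [roll, pitch, yaw] about the fixed x, y, z axes, in that order (R = Rz(yaw) Ry(pitch) Rx(roll)).
In Python, from cell import env gives the robot as it stands. The module is installed in compiled form; this text tells all that it offers.
- The arm moves only by the tool step_arm, never from a script. Its argument "plan" is a list that holds one entry, the list of rows, each a list of 5 numbers: the shift along the tool's x, y, z in mm, then the turn about the tool's z in degrees, then the opening, from -1 (shut) to 1 (fully open). A call has 1 to 8 rows; each row is the pose to reach, as a shift and turn from the pose commanded when the call began, along the tool's axes at that moment; what a row does not reach only later rows make up. A row lasts 1/12 s, in which the tool goes at most 41.7 mm and 7.16 degrees, less where a joint would pass 70% of its speed; a pose out of reach is approached as far as the arm can. A call with a gripper value outside its range is refused whole. The fingers move at their own pace and stop on an object; the grip force is fixed at half the most. Time passes only in rows, so rows that repeat a pose let the fingers close. It gives the time, the measured TCP pose, the force, the opening and the grip force at its end, in the units of the state.
- env.state(): the state, without advancing time (a new reading comes with each control period).
- env.read_camera(name): name is "side" or "top"; returns the picture (420x560x3 uint8, blue, green, red); there is no depth.
- env.get_calibration(name): a dict with "K" (3x3 intrinsics, pixels), "D" ([k1, k2, p1, p2, k3] as OpenCV has them; the pictures are not rectified), "extrinsics" (4x4, takes a point from world to camera coordinates). Camera axes: x right, y up, looking along -z (the intrinsics and any distortion apply to the point x, -y, -z); pixel columns grow to the right and rows downward; lengths in mm; the calibration is good to about 2 mm. A picture is of the moment at which its call begins. get_calibration takes no time and is no camera call.
- env.job_done(): hands the job in; it is judged then, once.
The state is a dict: "t": time; "joints": joint angles; "qvel": joint speeds; "tau": joint torques, N m; "eef_pos": TCP position; "tcp_rot": TCP orientation; "ft_force": force on the tool from outside, world axes, zero at the start; "moment": the same for the moment, N m; "opening": opening from 0.0 (shut) to 1.0 (fully open); "grip_force": force on a finger pad.
Only numpy, scipy, OpenCV 4.12 (cv2) and the standard library are available. Lean on these libraries where they do the work, as an engineer would, in place of code of your own. Each camera call takes 0.05 s, during which the arm holds its last target. There are 200 camera calls.

## Task

Take the adjusting blade out of its wooden stand and, through the slot in the top of the metal adjuster housing, push the star wheel inside round one tooth at a time until the pointer in the dial on the housing's side rests against its stop pin. Press it home there with a push of about 10 N, and never push the wheel with more than 15 N. Keep the other things on the bench where they are, and at the end put the blade back upright in its stand, fully home.

Things in the scene. Friction and masses are not known exactly. Their poses are not given: they have to be found in the camera images.
- housing: Adjuster: bare aluminium housing fixed to the bench, 84 x 32 mm, 76 mm high, on a 104 x 46 x 7 mm foot. Origin: centre of its underside; x along the slot, y across it, z up. Slot in its 6 mm thick top: x = -14 to +13 mm, y = -7 to +7 mm. The wheel advances when the teeth under the slot move to +x: push from the -x part of the slot to its +x end, lift out, go back, repeat; 3 to 5 pushes.
- slot (a point): Centre of the slot's mouth, level with the housing's top (76 mm up; housing x = -0.5 mm, y = 0). After a push to the +x end with the blade's tip 17 mm below the top, the next free gap for the blade's middle is at housing x = -8.5 mm, 4 mm free either way. At the start a tooth may stand there: where one blocks the blade, try 3 to 9 mm farther to +x.
- pointer_tip (a point): Tip of a dark steel pointer on the wheel's shaft, turning with the wheel behind the clear cover of a round dial (72 mm across) on the housing's -y side. 30 mm from the wheel's axis, 20.5 mm to the -y side of the housing's middle. At the start it points back (-x), 15 to 52 degrees above level, and goes over the top towards +x as the wheel advances.
- stop_mark (a point): Where the pointer's tip stands when the pointer lies against its stop pin: 45 degrees from straight up towards +x. The pin is a steel peg of 5 mm diameter on the housing's -y side, in the dial, just past that point. The wheel cannot turn past it; the pushed tooth then stands 11 degrees past the top, so the blade stops about 11 mm before the slot's +x end.
- wheel_axis (a point): Middle of the dark steel star wheel under the slot, on its axis (along y; housing x = 0, z = 38 mm). 10 teeth 36 degrees apart, 5 mm thick along the rim, 8 mm wide, tip radius 30 mm (2 mm under the top plate), hub radius 14 mm. A drag of 0.08 N m (3 to 4 N at a tooth) holds it where it is left. At the stop it is to be pressed with a total push of about 10 N on the blade, drag included.
- blade: Adjusting blade, a loose tool of about 60 g: square dark wooden handle 16 x 16 x 40 mm, below it a flat steel blade 4 mm thick (tool x), 10 mm wide (tool y), 35 mm long. Origin where they meet (the shoulder), z up. Use it upright with tool x along the slot, either way round; gripped on the two faces that look along tool x it does not twist when pushed.
- blade_grip (a point): Centre of the handle, 20 mm above the shoulder.
- blade_tip (a point): Lower end of the blade, 35 mm below the shoulder.
- stand: Wooden block 50 x 50 x 45 mm fixed to the bench, with an upright pocket in the middle of its top. Origin: centre of its underside; the pocket is 9 mm along x, 15 mm along y, 38 mm deep. Beyond and between stand and adjuster lies a tray of envelopes, up to about 130 mm high: carry the blade over it.
- stand_mouth (a point): Centre of the pocket's mouth, level with the stand's top, 45 mm above the bench; the blade's shoulder rests here when it is home.
- flux_pot: Small crusted stone pot, 53 mm across, 32 mm high; leave it alone.
- charcoal_lump: Dark lump, 36 x 58 x 32 mm; leave it alone.
- hammer: Small hammer with wooden handle, 58 x 189 x 20 mm; leave it alone.
- brass_tin: Round brass tin, 62 mm across, 23 mm high; leave it alone.
- pumice: Rough reddish stone, 34 x 40 x 19 mm; leave it alone.
- watch_case: Watch case with a piece of strap, 50 x 34 x 10 mm; leave it alone.

How it is judged (in metres and radians):
On the way, in this order (a step that is already met when the one before it is completed fails the run):
1. the blade is through the slot (z of blade_tip in the frame of housing between 0.03 and 0.068 m and horizontal distance between blade_tip and slot below 0.018 m), for 0.1 s.
2. the blade, in the slot, presses the pointer home on its stop (over 7 N) (all of step 1 and distance between pointer_tip and stop_mark below 0.003 m and contact force between blade and housing above 7 N), for 0.1 s.
At the end, for the whole second after the job is handed in: The pointer's tip is within 3 mm of its place at the stop; the blade stands upright (within 0.1 rad) and at rest in the stand's pocket, its shoulder down on the stand's top (handle centre within 26 mm of the pocket's mouth and within 6 mm sideways) (distance between pointer_tip and stop_mark below 0.003 m and distance between blade_grip and stand_mouth below 0.026 m and horizontal distance between blade_grip and stand_mouth below 0.006 m and angle between blade's own z axis and vertical below 0.1 rad and linear speed of blade below 0.02 m/s); the robot touches nothing.
It fails at once if the wheel is forced: over 18 N between the blade and the wheel or housing while the blade is in among the teeth (over 40 N if it lands on top of a tooth or of the housing) ((contact force between blade and housing above 18 N and z of blade_tip in the frame of housing below 0.064 m) or contact force between blade and housing above 40 N).
It fails at once if one of the other things on the bench is moved by more than 20 mm (distance of any of flux_pot, charcoal_lump, hammer, brass_tin, pumice, watch_case from where it was at the start of the episode above 0.02 m).
It also fails if it takes over 72 s, if anything falls off the work surface, if the arm or the gripper's body presses on something with over 40 N, if the wrist force passes 120 N, or if a joint passes its speed limit or range.

## Working session

There is one attempt and no reset: what is moved stays moved. The work goes in short steps, Python scripts to look and compute and a tool call to move; the robot and the scene stay as the last step left them, time stands still between calls to the robot, and variables do not carry over. Pictures are saved under pics/ and viewed, at most 10 in all, crops included, and the job is handed in when it is done.

Besides the shell and the picture viewer there is one more tool, called after "Emit:" as a command line: name --argument value ..., lists and objects as JSON in quotes. step_arm: Moves the arm, as the interface text tells. Its arguments: {"type":"object","properties":{"plan":{"type":"array"}},"required":["plan"]}

```bash
mkdir -p pics
cat > h.py <<'E'
from cell import env
import numpy as np, cv2
def cal(n):
    c=env.get_calibration(n); return np.array(c["K"],float),np.array(c["D"],float),np.array(c["extrinsics"],float)
F=np.diag([1,-1,-1.])
def proj(n,P):
    K,D,E=cal(n); P=np.atleast_2d(np.array(P,float)); R=F@E[:3,:3]; t=F@E[:3,3]
    return cv2.projectPoints(P,cv2.Rodrigues(R)[0],t,K,D)[0].reshape(-1,2)
def ray(n,uv):
    K,D,E=cal(n); R=F@E[:3,:3]; t=F@E[:3,3]
    p=cv2.undistortPoints(np.array([[uv]],float),K,D).ravel()
    return -R.T@t, R.T@np.array([p[0],p[1],1])
def atz(n,uv,z):
    c,d=ray(n,uv); return c+d*(z-c[2])/d[2]
def snap(n,f):
    im=np.array(env.read_camera(n)); cv2.imwrite("pics/"+f,im); return im
E
python3 - <<'E'
from h import *
snap("side","s0.png");snap("top","t0.png")
for n in("side","top"):
    K,D,E=cal(n);print(n,K[0,0],ray(n,(280,210)))
s=env.state();print(s)
E
```

```text
side 393.7161742706717 (array([221.66708828, 935.82917483, 403.61526103]), array([ 0.26261176, -0.89766398, -0.35403136]))
top 451.0096421979672 (array([ 306.68150531,  108.4074485 , 1062.34347198]), array([ 0.16607088, -0.01448134, -0.98601667]))
{'t': 0.1, 'joints': array([ 1.02139961e+00,  4.91513211e-01,  1.55935182e+00, -2.67928294e-05,
        1.09168574e+00, -1.05610816e-01]), 'qvel': array([ 7.91126437e-05, -1.27421707e-03, -2.95635440e-03,  1.45866524e-03,
        6.30230676e-04,  1.85325367e-03]), 'tau': array([ 3.37184538e-03, -6.13626266e+01, -2.58609849e+01,  6.94155484e-02,
        4.70396248e-02, -2.55181305e-05]), 'eef_pos': array([268.24110467, 564.29631295, 214.12416046]), 'tcp_rot': array([-3.14063737e+00, -7.73675436e-05,  2.69781908e+00]), 'ft_force': array([-0.08131097, -0.11457636, -0.2342145 ]), 'moment': array([ 0.00892761, -0.01214041,  0.01088628]), 'grip_force': 0.0, 'opening': 1.0005958457080408}
```

View pics/t0.png

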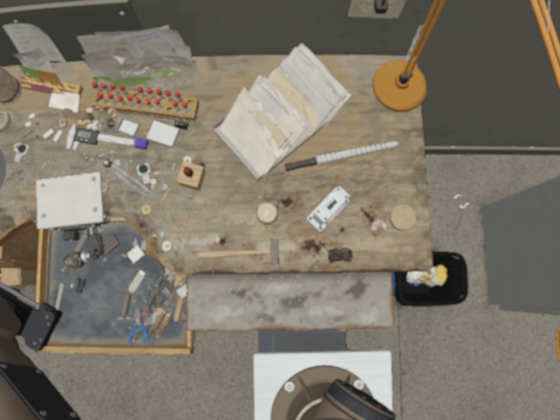

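View pics/s0.png

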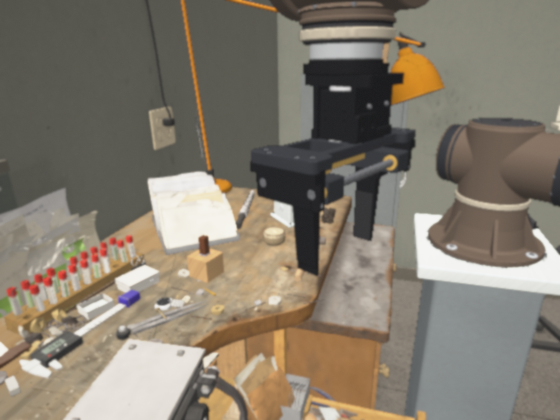

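The top view shows the housing near (329,207), the stand with the blade near (190,174), and the envelope tray between and beyond them. The side view shows the stand at (205,262), with the housing partly behind the gripper. I'll zoom in on both.

Run:
```python
from h import *
t=cv2.imread("pics/t0.png");s=cv2.imread("pics/s0.png")
a=cv2.resize(t[180:240,300:360],None,fx=6.6,fy=6.6,interpolation=2)
b=cv2.resize(t[145:205,160:220],None,fx=6.6,fy=6.6,interpolation=2)
c=cv2.resize(s[225:285,175:235],(400,400),interpolation=2)[:200*2]
d=cv2.resize(s[180:240,250:350],(396,198),interpolation=2)
cc=cv2.resize(s[225:285,175:235],(396,396),interpolation=2)
o=np.zeros((600,800,3),np.uint8);o[:396,:396]=a;o[:396,400:796]=b;o[400:598,:396]=d[:198]
o[400:598,400:598]=cv2.resize(cc,(198,198));cv2.imwrite("pics/c0.png",o)
for uv,z in(((329,207),76),((190,174),45)):print(atz("top",uv,z))
```

```text
[478.1508111  -15.27478845  76.        ]
[565.79374162 301.70489409  45.        ]
```

View pics/c0.png

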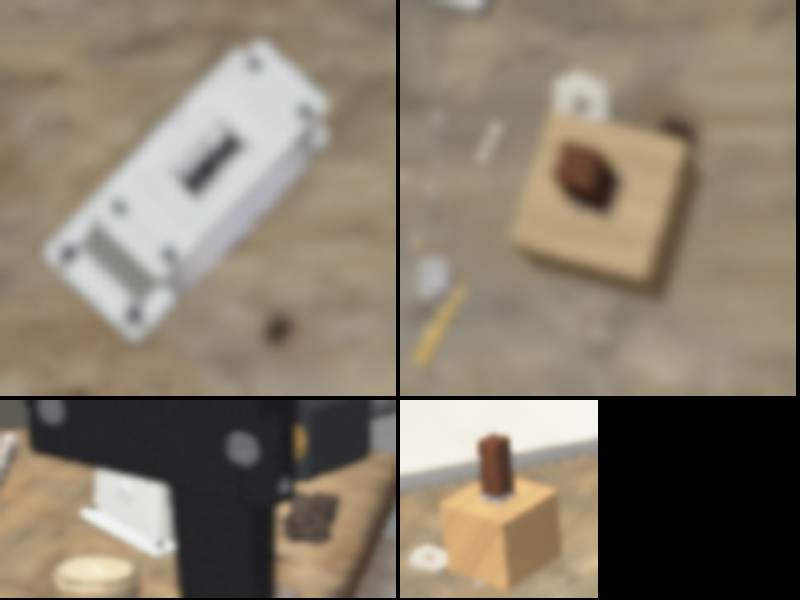

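```bash
cat >> h.py <<'E'
def box(c,yaw,dx,dy,z):
    R=np.array([[np.cos(yaw),-np.sin(yaw)],[np.sin(yaw),np.cos(yaw)]])
    q=np.array([[1,1],[-1,1],[-1,-1],[1,-1]])*[dx/2,dy/2]
    return np.c_[q@R.T+c,np.full(4,z)]
def draw(im,n,P,org,f,col):
    p=((proj(n,P)-org+.5)*f-.5); cv2.polylines(im,[np.round(p).astype(int)],True,col,1)
E
python3 - <<'E'
from h import *
co=lambda l,ox,oy:[(x/6.6+ox-.5,y/6.6+oy-.5) for x,y in l]
st=np.array([atz("top",p,45)[:2] for p in co([(155,110),(290,140),(247,278),(115,240)],160,145)])
print(st,st.mean(0),np.linalg.norm(st-np.roll(st,1,0),axis=1))
d=st[1]-st[0];d2=st[2]-st[3];print(np.arctan2(*(d+d2)[::-1]))
sl=np.array([atz("top",p,76)[:2] for p in co([(185,187),(240,140)],300,180)])
sc=np.array([atz("top",p,76)[:2] for p in co([(120,207),(170,255),(305,110),(255,65)],300,180)])
print("slot",sl,sl.mean(0),"screws",sc,sc.mean(0))
v=sc[2]+sc[3]-sc[0]-sc[1];yh=np.arctan2(v[1],v[0]);print(yh)
hc=sc.mean(0);sc_=st.mean(0);ys=np.arctan2(*(d+d2)[::-1])
t=cv2.imread("pics/t0.png");s=cv2.imread("pics/s0.png")
def crop(im,n,x,y,w,f):
    o=cv2.resize(im[y:y+w,x:x+w],None,fx=f,fy=f,interpolation=2)
    B=[(hc,yh,84,32,76,(0,0,255)),(hc,yh,104,46,7,(0,200,0)),(hc,yh,27,14,76,(255,0,0)),(sc_,ys,50,50,45,(0,0,255)),(sc_,ys,50,50,0,(0,200,0)),(sc_,ys,16,16,85,(255,0,0)),(sc_,ys,16,16,45,(255,0,0))]
    for c,yw,a,b,z,k in B: draw(o,n,box(c,yw,a,b,z),(x,y),f,k)
    return o
o=np.hstack([crop(t,"top",300,180,60,6.6),crop(t,"top",160,145,60,6.6)])
o2=crop(s,"side",175,225,60,3.3); o3=np.zeros((198,o.shape[1],3),np.uint8);o3[:,:198]=o2
k=crop(s,"side",255,180,60,3.3);o3[:,198:396]=k
cv2.imwrite("pics/c1.png",np.vstack([o,o3]))
E
```

```text
[[597.06063664 318.99174646]
 [585.20000075 270.53793544]
 [535.44139134 284.91031371]
 [549.88712166 332.03989815]] [566.8972876  301.61997344] [48.94481359 49.88433106 51.7927067  49.29378109]
-1.8393661259394114
slot [[476.31078129 -11.92772768]
 [492.20445522 -31.1480159 ]] [484.25761826 -21.53787179] screws [[469.76513516  10.25188168]
 [453.20598793  -6.12014116]
 [502.29146426 -53.70663036]
 [518.08072656 -37.22740819]] [485.83582848 -21.70057451]
-0.7732652994168748
```

View pics/c1.png

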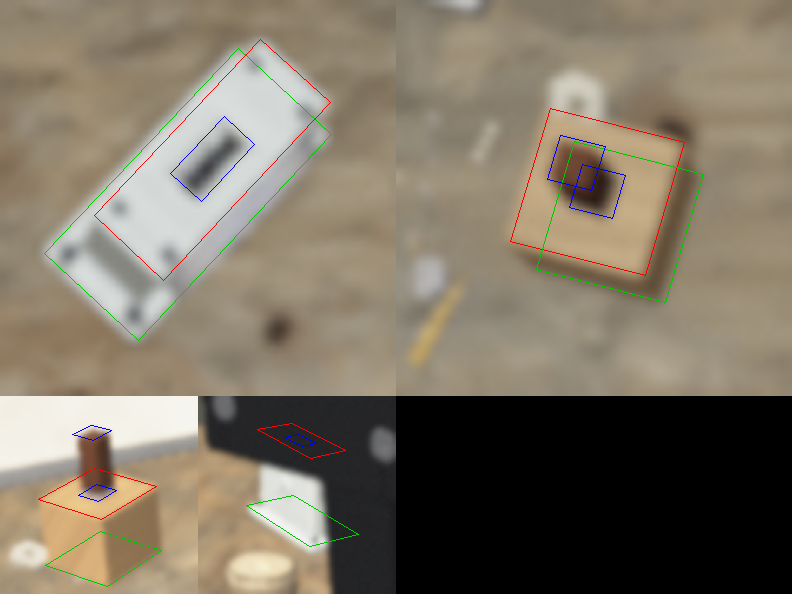

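The top overlay fits both the stand and the housing well. The dial isn't visible yet because the gripper hides it in the side view. I'll move over the stand and look again.

Emit:
step_arm --plan '[[[-41, -12, 0, -2, 1], [-82, -24, 0, -4, 1], [-122, -35, 0, -6, 1], [-163, -47, 0, -8, 1], [-204, -58, 0, -10, 1], [-245, -70, 0, -10, 1], [-286, -82, 0, -10, 1], [-326, -93, 0, -10, 1]]]'

```text
t: 0.77
eef_pos: [519.7, 342.5, 214.5]
tcp_rot: [-3.141, -0.0, 2.872]
ft_force: [0.2, 0.9, 0.3]
opening: 1.002
grip_force: 0.0
```

Run:
```python
from h import *
s=snap("side","s1.png")
a=cv2.resize(s[120:300,130:370],(800,600),interpolation=2);cv2.imwrite("pics/s1c.png",a)
s=env.state();print(s["t"],s["eef_pos"],s["tcp_rot"],s["joints"])
```

```text
0.8167 [524.77946586 338.21809271 214.24917195] [-3.14084549e+00  1.86407814e-03  2.86889701e+00] [ 0.46753753  0.49007069  1.56159068 -0.00204119  1.0890598  -0.82961752]
```

View pics/s1c.png

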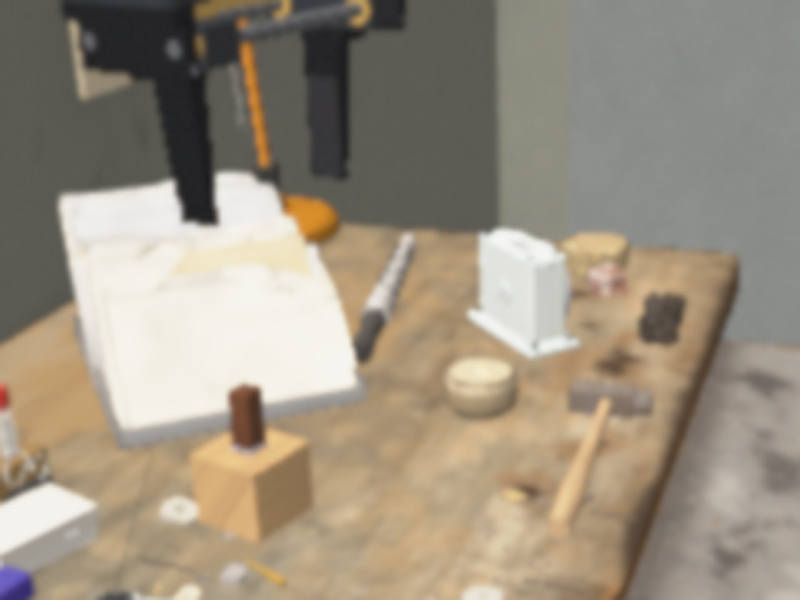

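The near face of the housing has no dial. The disc edge shows at its far right side (570,280), so −y faces away from this camera and housing +x points along yaw −0.773. The handle stands at (245,415) in the crop. Next I grasp it.

Emit:
step_arm --plan '[[[-28, -13, 0, 0, 1], [-53, -26, 0, 0, 1], [-53, -26, 40, 0, 1], [-53, -26, 80, 0, 1], [-53, -26, 115, 0, 1], [-53, -26, 145, 0, 1], [-53, -26, 165, 0, 1], [-53, -26, 165, 0, 1]]]'

```text
t: 1.48
eef_pos: [560.6, 304.2, 45.1]
tcp_rot: [-3.137, -0.006, 2.872]
ft_force: [0.1, 0.1, 0.1]
opening: 0.998
grip_force: 0.0
```

Emit:
step_arm --plan '[[[0, 0, 0, 0, 0.2], [0, 0, 0, 0, -1], [0, 0, 0, 0, -1], [0, 0, 0, 0, -1], [0, 0, 0, 0, -1], [0, 0, 0, 0, -1], [0, 0, 0, 0, -1], [0, 0, 0, 0, -1]]]'

```text
t: 2.15
eef_pos: [562.8, 305.1, 49.9]
tcp_rot: [3.141, 0.0, 2.872]
ft_force: [-0.5, -0.2, 0.3]
opening: 0.496
grip_force: 0.0
```

Emit:
step_arm --plan '[[[-4, -2, 0, 0, 0.45], [-4, -2, 0, 0, 0.3], [-4, -2, 0, 0, -1], [-4, -2, 0, 0, -1], [-4, -2, 0, 0, -1], [-4, -2, 0, 0, -1], [-4, -2, 0, 0, -1], [-4, -2, 0, 0, -1]]]'

```text
t: 2.82
eef_pos: [566.0, 302.1, 49.6]
tcp_rot: [3.142, -0.0, 2.872]
ft_force: [0.4, -0.0, 0.2]
opening: 0.275
grip_force: 0.0
```

Emit:
step_arm --plan '[[[0, 0, 0, 0, -1], [0, 0, 0, 0, -1], [0, 0, 0, 0, -1], [0, 0, 0, 0, -1]]]'

```text
t: 3.15
eef_pos: [566.0, 302.2, 49.7]
tcp_rot: [3.141, 0.0, 2.872]
ft_force: [-0.7, 0.4, -0.3]
opening: 0.166
grip_force: 30.0
```

Emit:
step_arm --plan '[[[0, 0, -15, 0, -1], [0, 0, -40, 0, -1], [0, 0, -80, 0, -1], [0, 0, -120, 0, -1], [0, 0, -150, 0, -1], [0, 0, -160, 0, -1], [0, 0, -160, 0, -1]]]'

```text
t: 3.73
eef_pos: [566.8, 302.4, 212.4]
tcp_rot: [3.139, 0.004, 2.872]
ft_force: [-0.2, 0.4, -1.9]
opening: 0.162
grip_force: 30.0
```

Run:
```python
from h import *
s=snap("side","s2.png")
st=env.state();p=st["eef_pos"];print(p,st["joints"])
u=proj("side",p+[0,0,-18])[0].astype(int);print(u)
a=cv2.resize(s[u[1]-45:u[1]+45,u[0]-60:u[0]+60],(800,600),interpolation=2);cv2.imwrite("pics/s2c.png",a)
```

```text
[566.03331381 302.05364945 209.93935933] [ 3.87283076e-01  5.18668133e-01  1.52200192e+00  2.89084679e-05
  1.09961447e+00 -9.14238753e-01]
[197 183]
```

View pics/s2c.png

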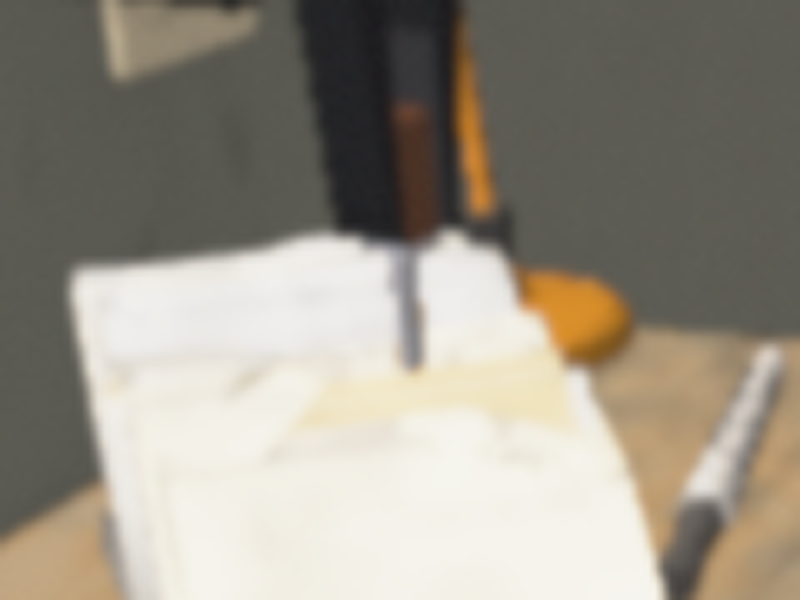

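The blade is lifted straight, but from 45° its width doesn't show which way it faces. I'll turn it so the camera looks along the closing line and measure the width.

Emit:
step_arm --plan '[[[0, 0, 0, -7, -1], [0, 0, 0, -14, -1], [0, 0, 0, -21, -1], [0, 0, 0, -28, -1], [0, 0, 0, -35, -1], [0, 0, 0, -42, -1], [0, 0, 0, -44, -1], [0, 0, 0, -44, -1]]]'

```text
t: 4.45
eef_pos: [565.3, 301.7, 206.9]
tcp_rot: [3.141, -0.004, -2.641]
ft_force: [0.7, 0.4, -0.7]
opening: 0.17
grip_force: 30.0
```

Run:
```python
from h import *
s=snap("side","s3.png")
st=env.state();p=st["eef_pos"];print(p,st["tcp_rot"],st["joints"][5])
for dz in(-8,-15,-22,-28):
    u=proj("side",p+[0,0,dz])[0].round().astype(int);print(u,s[u[1],u[0]-9:u[0]+10].mean(1).astype(int))
```

```text
[565.4388337  301.78437246 207.28532169] [ 3.14117264 -0.00340898 -2.64407202] -1.6811007466987593
[198 180] [236 236 235 233 229 221 221 228 223 199 195 221 230 233 235 236 236 236
 235]
[198 183] [235 236 235 235 235 235 235 235 229 212 209 228 236 237 237 238 237 237
 236]
[199 187] [232 231 230 230 231 231 231 226 208 186 198 228 238 239 239 238 237 237
 236]
[199 190] [232 230 229 230 231 232 234 235 229 207 203 228 235 235 232 232 234 236
 236]
```

Run:
```python
from h import *
a=cv2.imread("pics/s2.png");b=cv2.imread("pics/s3.png")
for y in range(172,196,4): print(y,a[y,190:208].mean(1).astype(int),b[y,190:208].mean(1).astype(int))
o=np.hstack([cv2.resize(i[150:205,180:217],(400,595),interpolation=2) for i in(a,b)]);cv2.imwrite("pics/c3.png",o)
```

```text
172 [ 61  52  43  40  38  36  36  42  51  54  59  66  88 114 123 117  99  79] [134  95  52  35  33  33  33  31  31  32  32  33  52 104 149 147 115  82]
176 [227 220 218 220 214 189 168 152 139 158 196 216 225 228 229 229 227 223] [225 194 132  80  62  58  57  56  57  62  69  81 102 132 174 215 225 223]
180 [236 235 234 232 223 192 168 147 139 173 221 233 235 236 236 236 236 235] [236 235 233 229 221 221 228 223 199 195 221 230 233 235 236 236 236 235]
184 [236 235 235 235 234 228 203 156 133 141 185 225 236 237 237 237 237 236] [236 236 235 235 235 235 235 228 210 208 228 235 237 237 237 237 237 236]
188 [231 231 231 231 230 225 206 169 141 140 183 228 238 239 238 237 236 236] [231 231 231 231 231 232 233 231 221 196 199 229 238 239 238 237 236 235]
192 [233 235 235 235 235 229 210 184 155 149 185 221 230 228 224 223 227 229] [233 234 235 235 235 236 237 236 230 210 205 224 230 228 223 224 227 229]
```

View pics/c3.png

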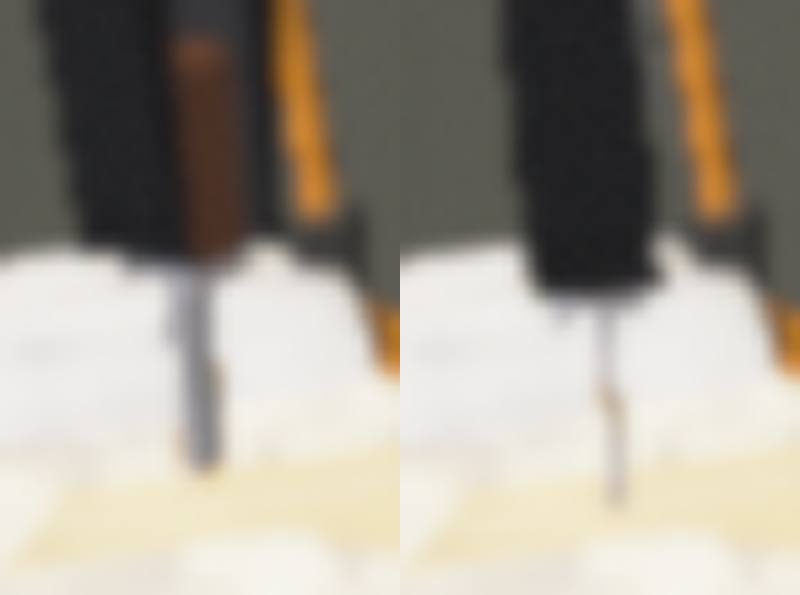

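Two readings are still possible: a narrow light edge, or a wide face reflecting white. I'll turn 90° to settle it.

Emit:
step_arm --plan '[[[0, 0, 0, 7, -1], [0, 0, 0, 14, -1], [0, 0, 0, 21, -1], [0, 0, 0, 28, -1], [0, 0, 0, 35, -1], [0, 0, 0, 42, -1], [0, 0, 0, 49, -1], [0, 0, 0, 56, -1]]]'

```text
t: 5.17
eef_pos: [565.6, 301.9, 208.2]
tcp_rot: [-3.14, -0.001, 2.655]
ft_force: [0.1, -1.1, -0.3]
opening: 0.169
grip_force: 30.0
```

Emit:
step_arm --plan '[[[0, 0, 0, 7, -1], [0, 0, 0, 14, -1], [0, 0, 0, 21, -1], [0, 0, 0, 28, -1], [0, 0, 0, 34, -1], [0, 0, 0, 34, -1]]]'

```text
t: 5.67
eef_pos: [565.7, 301.9, 208.3]
tcp_rot: [-3.14, -0.0, 2.063]
ft_force: [0.2, 0.3, -0.9]
opening: 0.165
grip_force: 30.0
```

Run:
```python
from h import *
s=snap("side","s4.png")
st=env.state();p=st["eef_pos"];print(p,st["tcp_rot"],st["joints"][5])
for y in range(172,196,4): print(y,s[y,188:210].mean(1).astype(int))
```

```text
[565.71734703 301.95174225 208.47061372] [-3.13995684e+00 -2.15967268e-04  2.06977932e+00] -0.11168023461052365
172 [139 137 119  87  66  72  73  72  71  69  69  69  66  59  59  88 127 134
 111  81  67  61]
176 [233 231 220 180 138 113 103 102 103 108 110 111 117 114 120 154 199 222
 226 223 220 215]
180 [236 236 236 235 233 231 226 214 189 178 175 177 198 225 234 236 236 236
 236 235 234 234]
184 [236 236 236 236 235 235 234 227 204 182 178 182 205 228 236 237 237 238
 237 236 235 234]
188 [233 232 231 231 231 231 230 223 200 180 177 175 174 195 228 237 238 237
 237 235 235 234]
192 [226 230 233 234 235 235 236 235 227 204 180 175 178 199 222 227 223 224
 227 229 228 227]
```

At 90° the blade is about 5 px wide, which is 10 mm, and that width lies along the closing line. So I gripped the wrong pair of faces. I'll put it back and regrip turned by 90°.

Emit:
step_arm --plan '[[[0, 0, 0, -7, -1], [0, 0, 0, -14, -1], [0, 0, 0, -21, -1], [0, 0, 0, -28, -1], [0, 0, 0, -35, -1], [0, 0, 0, -42, -1], [0, 0, 0, -46, -1], [0, 0, 0, -46, -1]]]'

```text
t: 6.38
eef_pos: [565.8, 302.0, 209.0]
tcp_rot: [-3.141, -0.001, 2.878]
ft_force: [-0.2, -0.1, 0.3]
opening: 0.167
grip_force: 30.0
```

Emit:
step_arm --plan '[[[0, 0, 40, 0, -1], [0, 0, 80, 0, -1], [0, 0, 105, 0, -1], [0, 0, 115, 0, -1], [0, 0, 120, 0, -1], [0, 0, 120, 0, -1]]]'

```text
t: 6.88
eef_pos: [566.2, 302.1, 89.4]
tcp_rot: [-3.141, -0.0, 2.872]
ft_force: [0.1, -0.3, -0.2]
opening: 0.168
grip_force: 30.0
```

Emit:
step_arm --plan '[[[0, 0, 8, 0, -1], [0, 0, 16, 0, -1], [0, 0, 24, 0, -1], [0, 0, 32, 0, -1], [0, 0, 38, 0, -1], [0, 0, 40, 0, -1], [0, 0, 40, 0, -1]]]'

```text
t: 7.47
eef_pos: [566.0, 302.1, 49.7]
tcp_rot: [-3.141, -0.0, 2.872]
ft_force: [-0.1, -0.7, 0.9]
opening: 0.166
grip_force: 30.0
```

Emit:
step_arm --plan '[[[0, 0, 0, 0, 0.6], [0, 0, 0, 0, 0.6], [0, 0, 0, 0, 0.6], [0, 0, 0, 0, 0.6], [0, 0, 0, 7, 0.6], [0, 0, 0, 14, 0.6], [0, 0, 0, 21, 0.6], [0, 0, 0, 28, 0.6]]]'

```text
t: 8.13
eef_pos: [566.1, 302.1, 49.6]
tcp_rot: [3.141, -0.0, 2.378]
ft_force: [0.6, 0.4, 0.4]
opening: 0.672
grip_force: 0.0
```

Emit:
step_arm --plan '[[[0, 0, 0, 7, 0.6], [0, 0, 0, 14, 0.6], [0, 0, 0, 21, 0.6], [0, 0, 0, 28, 0.6], [0, 0, 0, 35, 0.6], [0, 0, 0, 42, 0.6], [0, 0, 0, 49, 0.6], [0, 0, 0, 56, 0.6]]]'

```text
t: 8.8
eef_pos: [566.1, 302.1, 49.6]
tcp_rot: [3.142, -0.0, 1.4]
ft_force: [0.0, 0.3, 0.2]
opening: 0.799
grip_force: 0.0
```

Emit:
step_arm --plan '[[[0, 0, 0, 6, 0.3], [0, 0, 0, 6, 0], [0, 0, 0, 6, -1], [0, 0, 0, 6, -1], [0, 0, 0, 6, -1], [0, 0, 0, 6, -1], [0, 0, 0, 6, -1], [0, 0, 0, 6, -1]]]'

```text
t: 9.47
eef_pos: [566.1, 302.1, 49.7]
tcp_rot: [3.142, -0.0, 1.302]
ft_force: [0.2, -0.1, 0.8]
opening: 0.296
grip_force: 0.0
```

Emit:
step_arm --plan '[[[0, 0, 0, 0, -1], [0, 0, 0, 0, -1], [0, 0, 0, 0, -1], [0, 0, 0, 0, -1]]]'

```text
t: 9.8
eef_pos: [566.0, 302.1, 49.6]
tcp_rot: [-3.142, -0.0, 1.302]
ft_force: [-0.0, -0.2, 0.4]
opening: 0.169
grip_force: 30.0
```

Grip is good. Next I lift and carry it over the tray to above the slot.

Emit:
step_arm --plan '[[[0, 0, -15, 0, -1], [0, 0, -45, 0, -1], [0, 0, -85, 0, -1], [0, 0, -125, 0, -1], [0, 0, -155, 0, -1], [0, 0, -165, 0, -1], [0, 0, -165, 0, -1]]]'

```text
t: 10.38
eef_pos: [566.8, 302.4, 217.4]
tcp_rot: [3.138, -0.003, 1.302]
ft_force: [-0.1, 0.1, -1.0]
opening: 0.167
grip_force: 30.0
```

Emit:
step_arm --plan '[[[-30, 0, 0, 4, -1], [-70, 0, 0, 8, -1], [-110, 0, 0, 12, -1], [-150, 0, 0, 16, -1], [-190, 0, 0, 20, -1], [-230, 0, 0, 24, -1], [-270, 0, 0, 29, -1], [-300, 0, 0, 29, -1]]]'

```text
t: 11.05
eef_pos: [484.3, 10.7, 212.8]
tcp_rot: [-3.139, 0.002, 0.789]
ft_force: [0.5, -0.1, -0.2]
opening: 0.167
grip_force: 30.0
```

Emit:
step_arm --plan '[[[0, 0, 0, 0, -1], [0, 0, 0, 0, -1], [0, 0, 0, 0, -1]]]'

```text
t: 11.3
eef_pos: [485.9, 13.1, 213.5]
tcp_rot: [-3.14, 0.001, 0.795]
ft_force: [-0.3, 0.0, -0.6]
opening: 0.168
grip_force: 30.0
```

Emit:
step_arm --plan '[[[-25, 15, 0, 0, -1], [-25, 15, 30, 0, -1], [-25, 15, 60, 0, -1], [-25, 15, 75, 0, -1], [-25, 15, 82, 0, -1], [-25, 15, 84, 0, -1], [-25, 15, 84, 0, -1], [-25, 15, 84, 0, -1]]]'

```text
t: 11.97
eef_pos: [480.0, -15.0, 131.3]
tcp_rot: [3.141, -0.001, 0.796]
ft_force: [0.1, 0.5, -1.2]
opening: 0.167
grip_force: 30.0
```

Run:
```python
from h import *
s=snap("side","s5.png");t=snap("top","t5.png")
st=env.state();p=st["eef_pos"];print(p,st["tcp_rot"],st["ft_force"])
hc=np.array([485.5,-21.7]);yh=-.773;X=np.array([np.cos(yh),np.sin(yh)])
def crop(im,n,x,y,w,h,f):
    o=cv2.resize(im[y:y+h,x:x+w],None,fx=f,fy=f,interpolation=2)
    for c,yw,a,b,z,k in[(hc,yh,84,32,76,(0,0,255)),(hc,yh,104,46,7,(0,200,0)),(hc-.5*X,yh,27,14,76,(255,0,0)),(p[:2],yh,4,10,p[2]-39.6,(255,0,255)),(p[:2],yh,16,16,p[2]-4.6,(255,0,255))]: draw(o,n,box(c,yw,a,b,z),(x,y),f,k)
    return o
cv2.imwrite("pics/c5.png",np.hstack([crop(s,"side",258,165,50,75,8),crop(t,"top",305,165,50,75,8)]))
```

```text
[479.94107403 -15.26590139 131.49359629] [ 3.14026581e+00 -1.06091077e-03  7.95798824e-01] [ 0.17542883  0.29756012 -0.53899543]
```

View pics/c5.png

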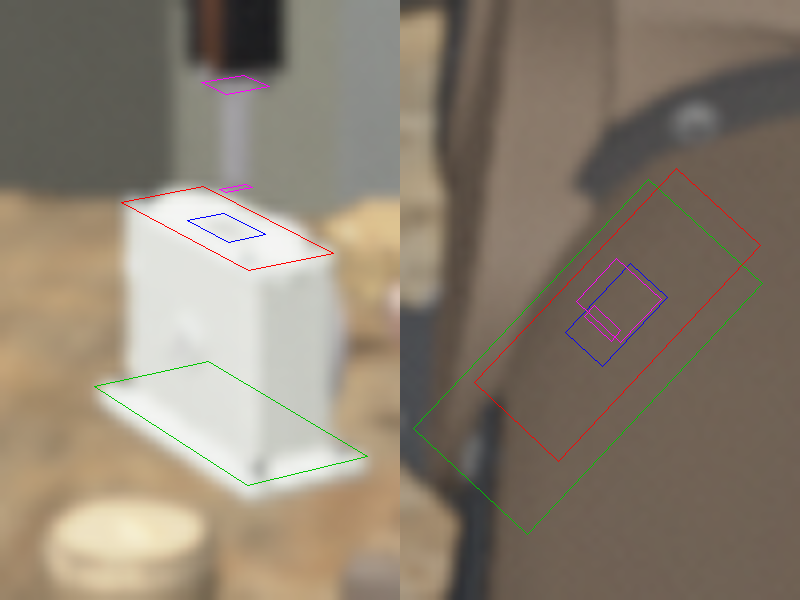

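The overlays agree to about 1 px in the side view: slot centre at (225,230), blade hanging over its −x part. Descending carefully.

Emit:
step_arm --plan '[[[0, 0, 6, 0, -1], [0, 0, 12, 0, -1], [0, 0, 14, 0, -1], [0, 0, 16, 0, -1], [0, 0, 18, 0, -1], [0, 0, 19, 0, -1], [0, 0, 19, 0, -1]]]'

```text
t: 12.65
eef_pos: [479.4, -15.4, 111.4]
tcp_rot: [-3.141, 0.0, 0.795]
ft_force: [0.9, -0.1, -0.5]
opening: 0.171
grip_force: 30.0
```

Emit:
step_arm --plan '[[[0, 0, 1, 0, -1], [0, 0, 2, 0, -1], [0, 0, 3, 0, -1], [0, 0, 4, 0, -1], [0, 0, 4, 0, -1]]]'

```text
t: 13.07
eef_pos: [479.4, -15.4, 107.5]
tcp_rot: [-3.141, -0.0, 0.795]
ft_force: [0.7, -0.4, -1.1]
opening: 0.168
grip_force: 30.0
```

Emit:
step_arm --plan '[[[0, 0, 0.7, 0, -1], [0, 0, 1.4, 0, -1], [0, 0, 2, 0, -1], [0, 0, 2, 0, -1]]]'

```text
t: 13.4
eef_pos: [479.4, -15.4, 105.5]
tcp_rot: [-3.141, -0.0, 0.795]
ft_force: [-0.0, -0.3, 0.0]
opening: 0.166
grip_force: 30.0
```

Emit:
step_arm --plan '[[[0, 0, 0.7, 0, -1], [0, 0, 1.4, 0, -1], [0, 0, 2, 0, -1], [0, 0, 2, 0, -1]]]'

```text
t: 13.73
eef_pos: [479.4, -15.4, 103.5]
tcp_rot: [-3.141, -0.0, 0.795]
ft_force: [0.3, -0.1, -0.8]
opening: 0.167
grip_force: 30.0
```

Emit:
step_arm --plan '[[[0, 0, 0.8, 0, -1], [0, 0, 1.6, 0, -1], [0, 0, 2.4, 0, -1], [0, 0, 2.4, 0, -1]]]'

```text
t: 14.07
eef_pos: [479.4, -15.4, 101.1]
tcp_rot: [-3.141, 0.0, 0.795]
ft_force: [0.1, -0.7, 0.2]
opening: 0.167
grip_force: 30.0
```

Emit:
step_arm --plan '[[[0, 0, 0.8, 0, -1], [0, 0, 1.6, 0, -1], [0, 0, 2.4, 0, -1], [0, 0, 2.4, 0, -1]]]'

```text
t: 14.4
eef_pos: [479.5, -15.5, 98.7]
tcp_rot: [3.142, -0.0, 0.795]
ft_force: [0.7, -0.3, -0.1]
opening: 0.164
grip_force: 30.0
```

Emit:
step_arm --plan '[[[0, 1, 0, 0, -1], [0, 2, 0, 0, -1], [0, 3, 0, 0, -1], [0, 4, 0, 0, -1]]]'

```text
t: 14.73
eef_pos: [482.4, -18.3, 98.8]
tcp_rot: [3.142, -0.0, 0.795]
ft_force: [0.9, -0.2, -0.2]
opening: 0.168
grip_force: 30.0
```

Emit:
step_arm --plan '[[[0, 1, 0, 0, -1], [0, 2, 0, 0, -1], [0, 3, 0, 0, -1], [0, 4, 0, 0, -1], [0, 5, 0, 0, -1]]]'

```text
t: 15.15
eef_pos: [485.5, -21.6, 98.7]
tcp_rot: [-3.141, 0.0, 0.795]
ft_force: [-1.8, 3.1, -1.0]
opening: 0.165
grip_force: 30.0
```

Emit:
step_arm --plan '[[[0, 1, 0, 0, -1], [0, 2, 0, 0, -1], [0, 3, 0, 0, -1], [0, 4, 0, 0, -1], [0, 5, 0, 0, -1]]]'

```text
t: 15.57
eef_pos: [489.3, -25.3, 98.8]
tcp_rot: [-3.141, 0.0, 0.795]
ft_force: [-2.5, 3.8, -0.8]
opening: 0.167
grip_force: 30.0
```

Emit:
step_arm --plan '[[[0, 1, 0, 0, -1], [0, 2, 0, 0, -1], [0, 3, 0, 0, -1], [0, 3, 0, 0, -1]]]'

```text
t: 15.9
eef_pos: [491.9, -27.6, 98.9]
tcp_rot: [3.141, -0.0, 0.795]
ft_force: [-2.5, 2.0, -0.2]
opening: 0.166
grip_force: 30.0
```

Emit:
step_arm --plan '[[[0, 0.5, 0, 0, -1], [0, 1, 0, 0, -1], [0, 1.5, 0, 0, -1], [0, 1.5, 0, 0, -1]]]'

```text
t: 16.23
eef_pos: [492.8, -28.5, 98.9]
tcp_rot: [3.141, -0.0, 0.795]
ft_force: [-2.2, 3.0, -0.5]
opening: 0.167
grip_force: 30.0
```

Emit:
step_arm --plan '[[[0, -1.5, 0, 0, -1], [0, -1.5, -6, 0, -1], [0, -1.5, -12, 0, -1], [0, -1.5, -13, 0, -1], [0, -8, -13, 0, -1], [0, -14, -13, 0, -1], [0, -19, -13, 0, -1], [0, -19, -13, 0, -1]]]'

```text
t: 16.9
eef_pos: [478.0, -14.3, 111.7]
tcp_rot: [-3.141, 0.0, 0.796]
ft_force: [1.5, -0.6, -0.8]
opening: 0.167
grip_force: 30.0
```

Emit:
step_arm --plan '[[[0, 0, 1, 0, -1], [0, 0, 2, 0, -1], [0, 0, 3, 0, -1], [0, 0, 4, 0, -1], [0, 0, 5, 0, -1], [0, 0, 6, 0, -1], [0, 0, 6, 0, -1]]]'

```text
t: 17.48
eef_pos: [479.0, -15.1, 105.6]
tcp_rot: [-3.141, 0.0, 0.795]
ft_force: [0.0, 0.5, -0.7]
opening: 0.169
grip_force: 30.0
```

Emit:
step_arm --plan '[[[0, 0, 1, 0, -1], [0, 0, 2, 0, -1], [0, 0, 3, 0, -1], [0, 0, 4, 0, -1], [0, 0, 5, 0, -1], [0, 0, 6, 0, -1], [0, 0, 7, 0, -1], [0, 0, 7, 0, -1]]]'

```text
t: 18.15
eef_pos: [479.0, -15.1, 98.6]
tcp_rot: [-3.141, 0.0, 0.795]
ft_force: [0.1, -0.2, -0.3]
opening: 0.163
grip_force: 30.0
```

Emit:
step_arm --plan '[[[0, 1, 0, 0, -1], [0, 2, 0, 0, -1], [0, 3, 0, 0, -1], [0, 4, 0, 0, -1], [0, 5, 0, 0, -1], [0, 6, 0, 0, -1], [0, 6.5, 0, 0, -1]]]'

```text
t: 18.73
eef_pos: [483.5, -19.6, 98.8]
tcp_rot: [-3.141, 0.0, 0.795]
ft_force: [-3.4, 3.2, 2.0]
opening: 0.166
grip_force: 30.0
```

Emit:
step_arm --plan '[[[0, 0.5, 0, 0, -1], [0, 1, 0, 0, -1]]]'

```text
t: 18.9
eef_pos: [484.2, -20.3, 98.8]
tcp_rot: [-3.141, 0.0, 0.795]
ft_force: [-2.2, 3.0, 1.8]
opening: 0.166
grip_force: 30.0
```

Emit:
step_arm --plan '[[[0, 0.5, 0, 0, -1], [0, 1, 0, 0, -1]]]'

```text
t: 19.07
eef_pos: [485.1, -21.1, 98.8]
tcp_rot: [-3.141, 0.0, 0.795]
ft_force: [-2.6, 2.5, 0.3]
opening: 0.166
grip_force: 30.0
```

Emit:
step_arm --plan '[[[0, 0.5, 0, 0, -1], [0, 1, 0, 0, -1]]]'

```text
t: 19.23
eef_pos: [485.8, -21.8, 98.7]
tcp_rot: [-3.141, 0.0, 0.795]
ft_force: [-3.2, 2.5, 1.4]
opening: 0.167
grip_force: 30.0
```

Emit:
step_arm --plan '[[[0, 0.5, 0, 0, -1], [0, 1, 0, 0, -1]]]'

```text
t: 19.4
eef_pos: [486.5, -22.4, 98.7]
tcp_rot: [-3.141, 0.0, 0.795]
ft_force: [-2.7, 2.6, -2.0]
opening: 0.166
grip_force: 30.0
```

Emit:
step_arm --plan '[[[0, 0.5, 0, 0, -1], [0, 1, 0, 0, -1]]]'

```text
t: 19.57
eef_pos: [487.2, -23.1, 98.7]
tcp_rot: [-3.141, 0.0, 0.795]
ft_force: [-2.8, 3.0, -1.6]
opening: 0.164
grip_force: 30.0
```

Emit:
step_arm --plan '[[[0, 0.5, 0, 0, -1], [0, 1, 0, 0, -1]]]'

```text
t: 19.73
eef_pos: [488.0, -23.9, 98.8]
tcp_rot: [-3.141, -0.0, 0.795]
ft_force: [-2.3, 3.0, -1.3]
opening: 0.168
grip_force: 30.0
```

Emit:
step_arm --plan '[[[0, 1, 0, 0, -1], [0, 2, 0, 0, -1], [0, 3, 0, 0, -1], [0, 4, 0, 0, -1], [0, 5, 0, 0, -1], [0, 6, 0, 0, -1], [0, 6.5, 0, 0, -1], [0, 6.5, 0, 0, -1]]]'

```text
t: 20.4
eef_pos: [492.9, -28.5, 98.9]
tcp_rot: [3.141, -0.0, 0.795]
ft_force: [-2.5, 1.9, -0.6]
opening: 0.167
grip_force: 30.0
```

Second push done. Third push: lift, go back and lower.

Emit:
step_arm --plan '[[[0, -1.5, 0, 0, -1], [0, -1.5, -6, 0, -1], [0, -1.5, -12, 0, -1], [0, -1.5, -13, 0, -1], [0, -8, -13, 0, -1], [0, -14, -13, 0, -1], [0, -19, -13, 0, -1], [0, -19, -13, 0, -1]]]'

```text
t: 21.07
eef_pos: [478.0, -14.3, 111.7]
tcp_rot: [-3.141, 0.0, 0.796]
ft_force: [1.2, 0.4, -1.6]
opening: 0.165
grip_force: 30.0
```

Emit:
step_arm --plan '[[[0, 0, 1, 0, -1], [0, 0, 2, 0, -1], [0, 0, 3, 0, -1], [0, 0, 4, 0, -1], [0, 0, 5, 0, -1], [0, 0, 6, 0, -1], [0, 0, 6, 0, -1]]]'

```text
t: 21.65
eef_pos: [479.1, -15.1, 105.6]
tcp_rot: [-3.141, 0.0, 0.795]
ft_force: [-0.9, 0.3, -1.0]
opening: 0.168
grip_force: 30.0
```

Emit:
step_arm --plan '[[[0, 0, 1, 0, -1], [0, 0, 2, 0, -1], [0, 0, 3, 0, -1], [0, 0, 4, 0, -1], [0, 0, 5, 0, -1], [0, 0, 6, 0, -1], [0, 0, 7, 0, -1], [0, 0, 7, 0, -1]]]'

```text
t: 22.32
eef_pos: [479.0, -15.1, 98.6]
tcp_rot: [-3.141, 0.0, 0.795]
ft_force: [0.1, 0.1, -0.6]
opening: 0.166
grip_force: 30.0
```

Emit:
step_arm --plan '[[[0, 1, 0, 0, -1], [0, 2, 0, 0, -1], [0, 3, 0, 0, -1], [0, 4, 0, 0, -1], [0, 5, 0, 0, -1], [0, 6, 0, 0, -1], [0, 6.5, 0, 0, -1]]]'

```text
t: 22.9
eef_pos: [483.5, -19.6, 98.8]
tcp_rot: [-3.141, 0.0, 0.795]
ft_force: [-2.5, 2.8, 1.8]
opening: 0.166
grip_force: 30.0
```

Emit:
step_arm --plan '[[[0, 0.5, 0, 0, -1], [0, 1, 0, 0, -1]]]'

```text
t: 23.07
eef_pos: [484.3, -20.3, 98.8]
tcp_rot: [-3.141, 0.0, 0.795]
ft_force: [-3.3, 3.1, 1.0]
opening: 0.166
grip_force: 30.0
```

Emit:
step_arm --plan '[[[0, 0.4, 0, 0, -1], [0, 0.8, 0, 0, -1]]]'

```text
t: 23.23
eef_pos: [484.9, -20.9, 98.8]
tcp_rot: [-3.141, 0.0, 0.795]
ft_force: [-2.6, 2.1, 1.7]
opening: 0.167
grip_force: 30.0
```

Emit:
step_arm --plan '[[[0, 0.4, 0, 0, -1], [0, 0.8, 0, 0, -1]]]'

```text
t: 23.4
eef_pos: [485.5, -21.5, 98.7]
tcp_rot: [-3.141, 0.0, 0.795]
ft_force: [-3.3, 1.9, 0.7]
opening: 0.166
grip_force: 30.0
```

Emit:
step_arm --plan '[[[0, 0.4, 0, 0, -1], [0, 0.8, 0, 0, -1]]]'

```text
t: 23.57
eef_pos: [486.0, -22.0, 98.7]
tcp_rot: [-3.141, 0.0, 0.795]
ft_force: [-2.0, 2.0, -0.5]
opening: 0.169
grip_force: 30.0
```

Emit:
step_arm --plan '[[[0, 0.4, 0, 0, -1], [0, 0.7, 0, 0, -1]]]'

```text
t: 23.73
eef_pos: [486.5, -22.5, 98.7]
tcp_rot: [-3.141, 0.0, 0.795]
ft_force: [-3.2, 2.4, -1.2]
opening: 0.165
grip_force: 30.0
```

Emit:
step_arm --plan '[[[0, 0.4, 0, 0, -1], [0, 0.7, 0, 0, -1]]]'

```text
t: 23.9
eef_pos: [487.1, -23.0, 98.7]
tcp_rot: [-3.141, 0.0, 0.795]
ft_force: [-4.5, 2.7, -1.2]
opening: 0.168
grip_force: 30.0
```

Emit:
step_arm --plan '[[[0, 0.4, 0, 0, -1], [0, 0.8, 0, 0, -1]]]'

```text
t: 24.07
eef_pos: [487.7, -23.6, 98.8]
tcp_rot: [-3.142, -0.0, 0.795]
ft_force: [-2.5, 2.5, -1.9]
opening: 0.168
grip_force: 30.0
```

Emit:
step_arm --plan '[[[0, 0.4, 0, 0, -1], [0, 0.8, 0, 0, -1]]]'

```text
t: 24.23
eef_pos: [488.4, -24.2, 98.8]
tcp_rot: [-3.142, -0.0, 0.795]
ft_force: [-2.8, 2.7, -1.0]
opening: 0.167
grip_force: 30.0
```

Emit:
step_arm --plan '[[[0, 1, 0, 0, -1], [0, 2, 0, 0, -1], [0, 3, 0, 0, -1], [0, 4, 0, 0, -1], [0, 5, 0, 0, -1], [0, 5.7, 0, 0, -1], [0, 6, 0, 0, -1], [0, 6, 0, 0, -1]]]'

```text
t: 24.9
eef_pos: [492.8, -28.4, 98.9]
tcp_rot: [3.141, -0.0, 0.795]
ft_force: [-2.6, 1.6, -0.9]
opening: 0.171
grip_force: 30.0
```

Emit:
step_arm --plan '[[[0, -1.5, 0, 0, -1], [0, -1.5, -6, 0, -1], [0, -1.5, -12, 0, -1], [0, -1.5, -13, 0, -1], [0, -8, -13, 0, -1], [0, -14, -13, 0, -1], [0, -18.5, -13, 0, -1], [0, -18.5, -13, 0, -1]]]'

```text
t: 25.57
eef_pos: [478.4, -14.6, 111.7]
tcp_rot: [-3.141, 0.0, 0.796]
ft_force: [0.1, 0.4, -0.0]
opening: 0.167
grip_force: 30.0
```

Emit:
step_arm --plan '[[[0, 0, 1, 0, -1], [0, 0, 2, 0, -1], [0, 0, 3, 0, -1], [0, 0, 4, 0, -1], [0, 0, 5, 0, -1], [0, 0, 6, 0, -1], [0, 0, 6, 0, -1]]]'

```text
t: 26.15
eef_pos: [479.3, -15.4, 105.6]
tcp_rot: [-3.141, 0.0, 0.795]
ft_force: [-0.0, 0.6, -1.3]
opening: 0.165
grip_force: 30.0
```

Emit:
step_arm --plan '[[[0, 0, 1, 0, -1], [0, 0, 2, 0, -1], [0, 0, 3, 0, -1], [0, 0, 4, 0, -1], [0, 0, 5, 0, -1], [0, 0, 6, 0, -1], [0, 0, 7, 0, -1], [0, 0, 7, 0, -1]]]'

```text
t: 26.82
eef_pos: [479.3, -15.4, 98.6]
tcp_rot: [-3.141, 0.0, 0.795]
ft_force: [0.3, 0.5, -1.1]
opening: 0.167
grip_force: 30.0
```

Emit:
step_arm --plan '[[[0, 1, 0, 0, -1], [0, 2, 0, 0, -1], [0, 3, 0, 0, -1], [0, 4, 0, 0, -1], [0, 5, 0, 0, -1], [0, 6, 0, 0, -1], [0, 6.5, 0, 0, -1]]]'

```text
t: 27.4
eef_pos: [483.8, -19.9, 98.8]
tcp_rot: [-3.141, 0.0, 0.795]
ft_force: [-3.9, 2.9, 2.0]
opening: 0.168
grip_force: 30.0
```

Fourth push: creep towards x ≈ 0, where the stop would be felt.

Emit:
step_arm --plan '[[[0, 0.4, 0, 0, -1], [0, 0.8, 0, 0, -1]]]'

```text
t: 27.57
eef_pos: [484.4, -20.5, 98.8]
tcp_rot: [-3.141, 0.0, 0.795]
ft_force: [-2.0, 2.3, 0.9]
opening: 0.169
grip_force: 30.0
```

Emit:
step_arm --plan '[[[0, 0.3, 0, 0, -1], [0, 0.6, 0, 0, -1]]]'

```text
t: 27.73
eef_pos: [484.9, -20.9, 98.8]
tcp_rot: [-3.141, 0.0, 0.795]
ft_force: [-2.0, 1.9, 1.0]
opening: 0.169
grip_force: 30.0
```

Emit:
step_arm --plan '[[[0, 0.3, 0, 0, -1], [0, 0.6, 0, 0, -1]]]'

```text
t: 27.9
eef_pos: [485.1, -21.2, 98.7]
tcp_rot: [-3.141, 0.0, 0.795]
ft_force: [-3.5, 4.4, 2.9]
opening: 0.17
grip_force: 30.0
```

Emit:
step_arm --plan '[[[0, 0.3, 0, 0, -1], [0, 0.6, 0, 0, -1]]]'

```text
t: 28.07
eef_pos: [485.2, -21.3, 98.7]
tcp_rot: [-3.14, 0.001, 0.795]
ft_force: [-4.6, 6.1, 4.4]
opening: 0.166
grip_force: 30.0
```

The stop has been reached: position stalls at x ≈ −0.5 and the force is rising. I'll press gently to about 10 N.

Emit:
step_arm --plan '[[[0, 0.2, 0, 0, -1], [0, 0.2, 0, 0, -1]]]'

```text
t: 28.23
eef_pos: [485.2, -21.4, 98.7]
tcp_rot: [-3.14, 0.001, 0.795]
ft_force: [-5.1, 6.5, 2.3]
opening: 0.166
grip_force: 30.0
```

Emit:
step_arm --plan '[[[0, 0.25, 0, 0, -1], [0, 0.25, 0, 0, -1], [0, 0.25, 0, 0, -1]]]'

```text
t: 28.48
eef_pos: [485.2, -21.4, 98.7]
tcp_rot: [-3.139, 0.001, 0.795]
ft_force: [-6.2, 6.9, 4.2]
opening: 0.165
grip_force: 30.0
```

Emit:
step_arm --plan '[[[0, 0.1, 0, 0, -1], [0, 0.1, 0, 0, -1], [0, 0.1, 0, 0, -1], [0, 0.1, 0, 0, -1]]]'

```text
t: 28.82
eef_pos: [485.2, -21.4, 98.7]
tcp_rot: [-3.139, 0.001, 0.795]
ft_force: [-5.8, 8.4, 5.0]
opening: 0.164
grip_force: 30.0
```

Pressed at about 10 N on the stop and held. Now withdraw and lift.

Emit:
step_arm --plan '[[[0, -1, 0, 0, -1], [0, -3.5, 0, 0, -1], [0, -3.5, -10, 0, -1], [0, -3.5, -30, 0, -1], [0, -3.5, -65, 0, -1], [0, -3.5, -100, 0, -1], [0, -3.5, -116, 0, -1], [0, -3.5, -116, 0, -1]]]'

```text
t: 29.48
eef_pos: [485.7, -20.2, 218.5]
tcp_rot: [3.135, -0.004, 0.796]
ft_force: [-0.3, -0.3, -1.0]
opening: 0.168
grip_force: 30.0
```

Emit:
step_arm --plan '[[[0, 0, 0, 0, -1], [0, 0, 0, 0, -1]]]'

```text
t: 29.65
eef_pos: [483.5, -19.8, 213.8]
tcp_rot: [-3.141, 0.0, 0.795]
ft_force: [-0.4, -0.7, -0.2]
opening: 0.165
grip_force: 30.0
```

Emit:
step_arm --plan '[[[26, -15, 0, -4, -1], [61, -35, 0, -8, -1], [96, -55, 0, -12, -1], [131, -76, 0, -16, -1], [166, -96, 0, -20, -1], [201, -116, 0, -24, -1], [236, -136, 0, -29, -1], [266, -154, 0, -29, -1]]]'

```text
t: 30.32
eef_pos: [559.9, 280.5, 212.6]
tcp_rot: [-3.14, 0.001, 1.307]
ft_force: [0.6, -0.1, -1.0]
opening: 0.166
grip_force: 30.0
```

Emit:
step_arm --plan '[[[0, 0, 0, 0, -1], [0, 0, 0, 0, -1], [0, 0, 0, 0, -1]]]'

```text
t: 30.57
eef_pos: [559.5, 277.7, 213.1]
tcp_rot: [-3.14, 0.002, 1.302]
ft_force: [0.4, -0.4, -0.7]
opening: 0.167
grip_force: 30.0
```

Emit:
step_arm --plan '[[[25, 0, 0, 0, -1], [25, 0, 0, 0, -1], [25, 0, 40, 0, -1], [25, 0, 80, 0, -1], [25, 0, 105, 0, -1], [25, 0, 118, 0, -1], [25, 0, 121, 0, -1], [25, 0, 121, 0, -1]]]'

```text
t: 31.23
eef_pos: [566.4, 300.9, 93.1]
tcp_rot: [-3.14, 0.001, 1.3]
ft_force: [0.3, 0.2, -0.2]
opening: 0.166
grip_force: 30.0
```

Emit:
step_arm --plan '[[[0, 0, 0, 0, -1], [0, 0, 0, 0, -1], [0, 0, 0, 0, -1]]]'

```text
t: 31.48
eef_pos: [567.2, 302.1, 95.2]
tcp_rot: [3.14, -0.001, 1.301]
ft_force: [0.6, -0.0, -1.2]
opening: 0.167
grip_force: 30.0
```

Emit:
step_arm --plan '[[[0, -1, 4, 0, -1], [0, -1, 8, 0, -1], [0, -1, 12, 0, -1], [0, -1, 15, 0, -1], [0, -1, 15, 0, -1]]]'

```text
t: 31.9
eef_pos: [565.3, 302.3, 77.9]
tcp_rot: [-3.141, 0.001, 1.302]
ft_force: [0.1, 0.5, -0.6]
opening: 0.162
grip_force: 30.0
```

Emit:
step_arm --plan '[[[0, 0, 6, 0, -1], [0, 0, 12, 0, -1], [0, 0, 18, 0, -1], [0, 0, 23, 0, -1], [0, 0, 27, 0, -1], [0, 0, 28, 0, -1], [0, 0, 28, 0, -1]]]'

```text
t: 32.48
eef_pos: [565.5, 302.4, 50.4]
tcp_rot: [-3.141, 0.0, 1.302]
ft_force: [0.6, 1.2, -1.3]
opening: 0.165
grip_force: 30.0
```

In the pocket without resistance. I'll lower the last bit, release and look.

Emit:
step_arm --plan '[[[0, 0, 0.5, 0, -1], [0, 0, 0.8, 0, -1], [0, 0, 0.8, 0, -1]]]'

```text
t: 32.73
eef_pos: [565.7, 302.5, 50.2]
tcp_rot: [3.141, -0.0, 1.302]
ft_force: [0.7, 0.1, -1.2]
opening: 0.167
grip_force: 30.0
```

Emit:
step_arm --plan '[[[0, 0, 0, 0, 0.0], [0, 0, 0, 0, 0.3], [0, 0, 0, 0, 0.8], [0, 0, 0, 0, 0.8], [0, 0, 0, 0, 0.8], [0, 0, 0, 0, 0.8], [0, 0, 0, 0, 0.8], [0, 0, 0, 0, 0.8]]]'

```text
t: 33.4
eef_pos: [565.7, 302.5, 50.0]
tcp_rot: [-3.142, -0.0, 1.302]
ft_force: [0.8, 0.1, -0.1]
opening: 0.676
grip_force: 0.0
```

Emit:
step_arm --plan '[[[0, 0, -15, 0, 0.8], [0, 0, -40, 0, 0.8], [0, 0, -80, 0, 0.8], [0, 0, -120, 0, 0.8], [0, 0, -160, 0, 0.8], [0, 0, -165, 0, 0.8], [0, 0, -165, 0, 0.8]]]'

```text
t: 33.98
eef_pos: [566.5, 302.8, 218.1]
tcp_rot: [3.137, -0.003, 1.302]
ft_force: [-1.0, 0.9, -0.4]
opening: 0.9
grip_force: 0.0
```

Run:
```python
from h import *
s=snap("side","s6.png")
b=cv2.imread("pics/s1.png")
o=np.hstack([cv2.resize(i[225:285,180:235],(400,436),interpolation=2) for i in(b,s)])
h=np.hstack([cv2.resize(i[180:240,262:322],(400,160)[::1],interpolation=2) for i in(b,s)])
cv2.imwrite("pics/c6.png",np.vstack([o,h]))
```

```text
(no output)
```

View pics/c6.png

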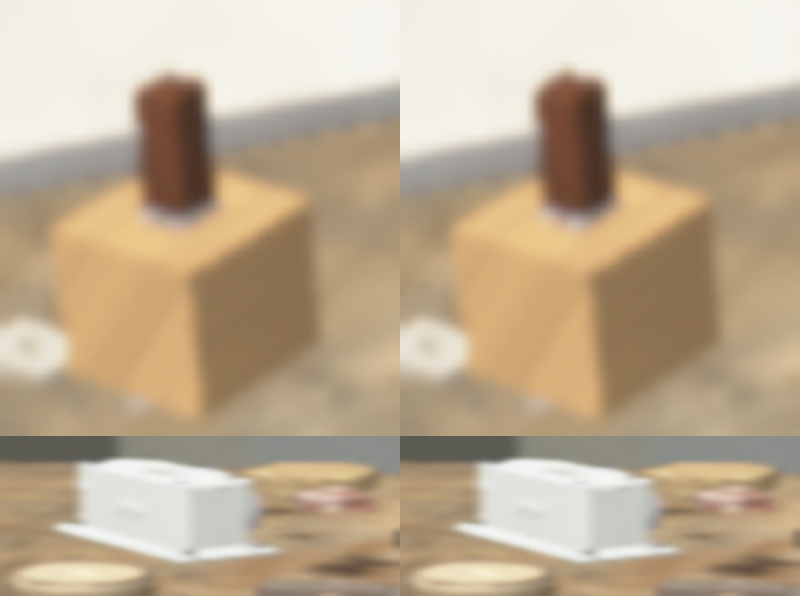

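The blade stands in its pocket exactly as at the start: handle at (575,145), against (172,145) before. The housing hasn't moved. Handing in.

```bash
python3 -c "
from cell import env
print(env.job_done())"
```

```text
the job is handed in; nothing more can be done
None
```

I handed the job in at about 34 s: four pushes brought the wheel to a firm stop where the pin should be (judged by force and position, since I couldn't see the pointer), I pressed it with about 10 N, and the blade is back upright and fully home in its stand.

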